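Stop and reset the bench shaker, then lift its bottle carrier off level

TASK

The bottles on the bench shaker are mixed. Press the red mushroom stop on the yellow box fully down, let it spring back up, and turn its red head clockwise as far as it goes to reset the shaker for the next batch; then lift the carrier with its two bottles straight up off the shaker and finish while still holding it steady and level in the air, about 10 cm above the platform. Leave the other things on the desk alone.

Things in the scene. Friction and masses are not known exactly. Their poses are not given: they have to be found in the camera images.
- stop_box: Yellow stop box, 80 x 80 mm, 50 mm high, fixed to the desk; stands left or right of the middle, the shaker on the other side. Origin at the centre of its underside, z up.
- stop_head (a point): Centre of the red mushroom head on the stop box: round, 40 mm diameter, 20 mm high (top 10 mm above this point, underside 10 mm below), 16 mm free height between its underside and the box top, round a stem of 22 mm diameter. Can be grasped by its round side from above at any yaw. White marks on top; the axis is vertical.
- stop_press (a joint): How far the mushroom head is pressed down: 0 up, 0.006 m fully down. Starts to yield at 1.5 N, fully down at 5 N; springs back up when let go. Counts as pressed when more than 0.004 m down for 0.2 s.
- stop_turn (a joint): Turn of the mushroom head about its vertical axis, rad, growing clockwise seen from above; starts between 0 and 0.2, end stop at 1.0 (57 degrees). It stays where it is left (light friction, 0.03 Nm). Reset when above 0.8.
- shaker: White bench shaker, housing 180 x 200 mm, fixed to the desk; its flat platform with black rubber mat (170 x 190 mm) has its top 70 mm above the desk. Origin at the centre of its underside, z up. It stands still.
- carrier_handle (a point): Grasp point of the loose bottle carrier: centre of its blue handle bar, 14 mm thick along x, 70 long along y, 20 high; axes are the carrier's, z up. The bar sits on a white centre post 10 x 24 mm. The carrier's underside is 97 mm below this point (so the point rests 167 mm above the desk); bottle tops are at least 29 mm below it. Carrier and bottles weigh 0.25 to 0.45 kg together.
- carrier: The white carrier itself: block 60 x 120 mm, 24 mm high, with two round pockets and the post and handle; stands loose near the middle of the shaker's platform. Origin at the centre of its underside, axes as for the handle.
- bottle_red_mid (a point): Dropper bottle with a red cap, 29 mm diameter, 58 mm high, loose in the pocket at y = -36 mm of the carrier; this point is on its axis 30 mm above its underside, 61 mm below the handle centre when seated. The pocket is 18 mm deep with 2 mm play all round.
- bottle_blue_mid (a point): Dropper bottle with a blue cap, 29 mm diameter, 62 mm high, loose in the pocket at y = +36 mm of the carrier; point and pocket as for the red one.
- pot: Bystander: white cement pot with a teal lid, 47 mm wide, 40 mm high; loose near the edge of the desk, origin at the centre of its underside. To be left alone.
- amber: Bystander: amber bottle with a white cap, 42 mm wide, 85 mm high; loose near the edge of the desk, origin at the centre of its underside. To be left alone.
- files: Bystander: grey steel block of colour-ringed files, 37 x 38 mm, 59 mm high; loose near the edge of the desk, origin at the centre of its underside. To be left alone.
- kidney: Bystander: shallow steel kidney dish, 70 x 169 mm, 16 mm high; loose near the edge of the desk, origin at the centre of its underside. To be left alone.
- brown: Bystander: small brown jar with a black lid, 44 mm wide, 52 mm high; loose near the edge of the desk, origin at the centre of its underside. To be left alone.
Things that resemble listed ones, but are neither listed nor needed, are in the scene too. Leave any pink look-alike of the stop_box alone.

How it is judged (in metres and radians):
On the way, in this order (a step that is already met when the one before it is completed fails the run):
1. the mushroom stop is pressed down (more than 4 of its 6 mm) (value of joint stop_press above 0.004 m), for 0.2 s.
2. it has sprung back up and its head is turned clockwise past 0.8 rad (value of joint stop_turn above 0.8 rad and value of joint stop_press below 0.002 m), for 0.2 s.
3. the carrier is held in the air over the shaker, 6 to 16 cm above the platform and level (z of carrier_handle in the frame of shaker between 0.227 and 0.327 m and horizontal distance between carrier_handle and shaker below 0.08 m and angle between carrier_handle's own z axis and vertical below 0.12 rad and contact force between carrier and shaker below 0.05 N and contact force between the fingers and carrier above 1 N), for 0.5 s.
At the end, for the whole second after the job is handed in: Fingers hold the carrier clear of the shaker, underside 6-16 cm above the platform, centre within 8 cm sideways of the shaker's, level within 0.12 rad, still (0.02 m/s, 0.15 rad/s); both bottles in their pockets (10 mm); stop head up (under 2 mm down) and turned past 0.8 rad (all of step 2 and all of step 3 and linear speed of carrier below 0.02 m/s and angular speed of carrier below 0.15 rad/s and z of bottle_red_mid in the frame of carrier_handle between -0.067 and -0.05 m and x of bottle_red_mid in the frame of carrier_handle between -0.01 and 0.01 m and y of bottle_red_mid in the frame of carrier_handle between -0.046 and -0.026 m and z of bottle_blue_mid in the frame of carrier_handle between -0.067 and -0.05 m and x of bottle_blue_mid in the frame of carrier_handle between -0.01 and 0.01 m and y of bottle_blue_mid in the frame of carrier_handle between 0.026 and 0.046 m); the arm keeps its last pose, push and grip.
It fails at once if the bystander 'white cement pot with a teal lid' is pushed more than 3 cm or tipped (distance of pot from where it was at the start of the episode above 0.03 m or angle between pot's own z axis and vertical above 0.5 rad).
It fails at once if the bystander 'amber bottle with a white cap' is pushed more than 3 cm or tipped (distance of amber from where it was at the start of the episode above 0.03 m or angle between amber's own z axis and vertical above 0.5 rad).
It fails at once if the bystander 'grey steel block of colour-ringed files' is pushed more than 3 cm or tipped (distance of files from where it was at the start of the episode above 0.03 m or angle between files's own z axis and vertical above 0.5 rad).
It fails at once if the bystander 'shallow steel kidney dish' is pushed more than 3 cm or tipped (distance of kidney from where it was at the start of the episode above 0.03 m or angle between kidney's own z axis and vertical above 0.5 rad).
It fails at once if the bystander 'small brown jar with a black lid' is pushed more than 3 cm or tipped (distance of brown from where it was at the start of the episode above 0.03 m or angle between brown's own z axis and vertical above 0.5 rad).
It also fails if it takes over 64 s, if anything falls off the work surface, if the arm or the gripper's body presses on something with over 40 N, if the wrist force passes 120 N, or if a joint passes its speed limit or range.

ROBOT

A 6-joint arm with a two-finger parallel gripper is mounted at the origin on a cart in front of the work surface, level with it; the furniture and walls round the work are solid. World frame = base frame: x ahead of the robot, y to its left, z up, the work surface at z = 0. Lengths are in mm, angles in rad, forces in N, time in s.
With the tool pointing down it reaches from about 375 to 975 mm from the base axis. Payload 3.8 kg.
Tool frame: the origin (TCP) lies at the very end of the fingers, on their centre line; the grasp point (between the pads) lies ctrl.grip_point_offset behind it (ctrl.grip_point_offset is the distance from the TCP to the grasp point, in mm); z points along the fingers, y is the direction in which the jaws open and shut (so a half turn about z gives the same grasp; the last joint's range is limited). The gripper opens to 85 mm and grips with 20 to 120 N. Pads are 22 mm wide; open, the fingers measure 114 mm over their backs; the gripper's body (76 mm by 85 mm) begins 54 mm behind the grasp point. The pads swing forward as they close: fully open they stand 13 mm farther back than shut.
Start: joints at [-1.363, 0.264, 1.604, -0, 1.274, -0.037], TCP at [163.589, -654.871, 231.28] pointing down, gripper open.
Joint ranges: [-2.63, 2.63], [-0.94, 2.18], [0.31, 2.57], [-1.31, 4.45], [0, 2.66], [-2.55, 2.55]. Speed limits (rad/s): [2.57, 2.57, 3.14, 3.14, 3.14, 3.14].

INTERFACE

Orientations are given as a unit quaternion [x, y, z, w].
In Python, from station import ctrl, snapshot, calibration gives the robot as it stands.
- The arm moves only by the tool arm_command, never from a script. Its argument "motion" is a list of rows, each an object with "jaw": the closure, from 0 (fully open) to 1 (shut); "xyz": the shift along the tool's x, y, z in cm, a list of three; "rot": the turn, a rotation vector about the tool's x, y, z in rad, a list of three. A call has 1 to 20 rows; each row shifts and turns the commanded pose from where the row before left it, along the tool's axes as they then stand; what a row does not reach is not made up. A row lasts 1/10 s, in which the tool goes at most 50 mm and 8.59 degrees, less where a joint would pass 70% of its speed; a pose out of reach is approached as far as the arm can. A call is refused whole if a number of a shift passes 5 or a number of a turn 0.15, either way. A call with a gripper value outside its range is refused whole. The fingers move at their own pace and stop on an object; "squeeze" is the grip in N (left out, the last holds). Time passes only in rows, so rows that do not move let the fingers close. It gives the time, the measured TCP pose, the force and the opening at its end, in the units of the state.
- ctrl.observe(): the state, without advancing time (a new reading comes with each control period).
- snapshot(name): name is "scene" or "top" or "wrist"; returns (picture, depth): 420x560x3 uint8, red, green, blue; 420x560 float32, mm along the optical axis (not along the pixel's ray), 0 where there is no reading.
- calibration(name): a dict with "fx", "fy", "cx", "cy" (pixels), "distortion" ([k1, k2, p1, p2, k3] as OpenCV has them; the pictures are not rectified), "rvec" (rotation vector, rad) and "tvec" (3), from world to camera coordinates, as OpenCV has them; the wrist camera has in their place "tool_from_camera" (4x4, takes a point from camera to tool coordinates, whose origin is the TCP and whose axes are the flange's). Camera axes: x right, y down, z forward; pixel columns grow to the right and rows downward; lengths in mm; the calibration is good to about 2 mm. A picture is of the moment at which its call begins: read the wrist's pose just before it. calibration takes no time and is no camera call.
- ctrl.hand_in(): hands the job in, once; it reports no verdict.
The state is a dict: "time": time; "qpos": joint angles; "qd": joint speeds; "joint_efforts": joint torques, N m; "tool_pos": TCP position; "tcp_rot": TCP orientation; "ft_force": force on the tool from outside, world axes, zero at the start; "torque": the same for the moment, N m; "finger_gap": finger opening in mm.
Only numpy, scipy, OpenCV 4.12 (cv2) and the standard library are available. Lean on these libraries where they do the work, as an engineer would, in place of code of your own. Each camera call takes 0.05 s, during which the arm holds its last target.

## Working session

There is one attempt and no reset: what is moved stays moved. The work goes in short steps, Python scripts to look and compute and a tool call to move; the robot and the scene stay as the last step left them, time stands still between calls to the robot, and variables do not carry over. Pictures are saved under pics/ and viewed, and the job is handed in when it is done.

Besides the shell and the picture viewer there is one more tool, called after ">>>" as name(argument=value, ...), one argument or row to a line, values as JSON. arm_command: Moves the arm, as the interface text tells. Its arguments: {"type":"object","properties":{"motion":{"type":"array"},"squeeze":{"type":"number"}},"required":["motion"]}

```bash
mkdir -p pics; ls; python3 - <<'E'
from station import ctrl, snapshot, calibration
import cv2,numpy as np
print(ctrl.observe(), ctrl.grip_point_offset)
for n in ["scene","top"]:
    p,d=snapshot(n); cv2.imwrite(f"pics/{n}0.png",p[:,:,::-1]); np.savez(f"{n}0.npz",p=p,d=d); print(n,calibration(n))
print(calibration("wrist"))
E
```

```text
pics
{'time': 0.0, 'qpos': array([-1.36287318e+00,  2.64741196e-01,  1.60540249e+00, -1.93791552e-05,
        1.27369053e+00, -3.69136231e-02]), 'qd': array([ 4.17157084e-04,  1.79635585e-04, -1.10768475e-05, -2.52922668e-03,
        1.10136556e-03,  6.36824062e-04]), 'joint_efforts': array([ 1.27203948e-03, -5.15112126e+01, -3.67313719e+01,  1.60415138e-04,
        1.28136249e-02,  5.27927781e-07]), 'tool_pos': array([ 163.44831978, -654.14685439,  229.95469721]), 'tcp_rot': array([ 9.92515252e-01,  1.22115595e-01, -1.04943486e-04, -1.11589631e-03]), 'ft_force': array([-0.97678659,  0.5193063 , -0.25579506]), 'torque': array([-0.01060752,  0.00450426,  0.02171502]), 'finger_gap': 85.31162350431848} 18.700000000000003
scene {'fx': 468.6463070342713, 'fy': 468.6463070342713, 'cx': 277.2532236472423, 'cy': 193.29452195881302, 'distortion': array([0.04270692, 0.        , 0.        , 0.        , 0.        ]), 'rvec': array([ 2.21885397, -0.49623956,  0.2557423 ]), 'tvec': array([-558.57581157,  262.69990076, 1143.06478572])}
top {'fx': 466.9872912250701, 'fy': 466.9872912250701, 'cx': 272.17336413683415, 'cy': 205.55005983963795, 'distortion': array([-0.07560287,  0.        ,  0.        ,  0.        ,  0.        ]), 'rvec': array([ 2.07399877, -2.15409016,  0.21790826]), 'tvec': array([   3.76032966,  620.3340888 , 1235.2749157 ])}
{'fx': 376.7196763408397, 'fy': 376.7196763408397, 'cx': 280.95858362212556, 'cy': 211.21693068672278, 'distortion': array([-0.07284433,  0.        ,  0.        ,  0.        ,  0.        ]), 'tool_from_camera': array([[-7.85967793e-04, -9.62436499e-01, -2.71505741e-01,
         6.93946643e+01],
       [ 9.99999561e-01, -8.95167347e-04,  2.78352416e-04,
         1.79377021e+00],
       [-5.10939599e-04, -2.71505403e-01,  9.62436780e-01,
        -1.41840231e+02],
       [ 0.00000000e+00,  0.00000000e+00,  0.00000000e+00,
         1.00000000e+00]])}
```

View pics/scene0.png

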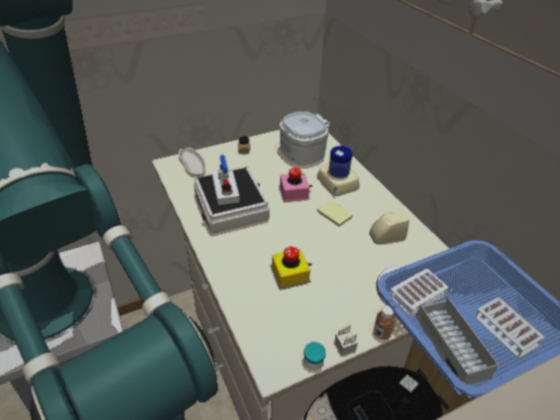

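View pics/top0.png

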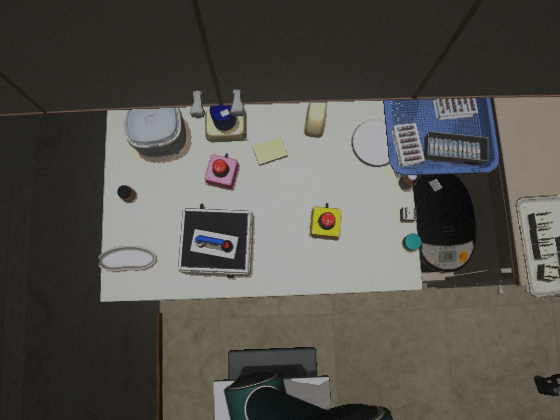

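The top view shows the yellow box with its red head at about (326,221), the pink look-alike at (221,170), the shaker at (217,241) and the blue handle at (211,240). The red cap is at (228,246). Next I measure these.

```bash
cat > h.py <<'E'
import numpy as np,cv2
from station import ctrl, snapshot, calibration
from scipy.spatial.transform import Rotation as R
def cam(n,st=None):
    c=calibration(n); K=np.array([[c['fx'],0,c['cx']],[0,c['fy'],c['cy']],[0,0,1]])
    if n=='wrist':
        T=np.eye(4);T[:3,:3]=R.from_quat(st['tcp_rot']).as_matrix();T[:3,3]=st['tool_pos']
        T=T@c['tool_from_camera']; return K,c['distortion'],T[:3,:3],T[:3,3]
    r=cv2.Rodrigues(c['rvec'])[0]; return K,c['distortion'],r.T,-r.T@c['tvec']
def ray(cm,uv):
    K,D,Rm,o=cm; q=cv2.undistortPoints(np.array(uv,float).reshape(-1,1,2),K,D).reshape(-1,2)
    return o,(Rm@np.c_[q,np.ones(len(q))].T).T
def plane(cm,uv,z):
    o,d=ray(cm,uv); return o+d*((z-o[2])/d[:,2])[:,None]
def proj(cm,X):
    K,D,Rm,o=cm; return cv2.projectPoints(np.array(X,float).reshape(-1,1,3),Rm.T,-Rm.T@o,K,D)[0].reshape(-1,2)
def blobs(mask,mn=15):
    n,l,s,c=cv2.connectedComponentsWithStats(mask.astype(np.uint8)*255)
    return [(c[i],s[i],l==i) for i in range(1,n) if s[i][4]>=mn]
def deep(cm,d,m):
    v,u=np.nonzero(m&(d>0)); o,r=ray(cm,np.c_[u,v]); Rm=cm[2]
    return o+r*d[v,u][:,None]
E
cat > a.py <<'E'
from h import *
for n in ['top','scene']:
    z=np.load(n+'0.npz'); p=z['p'];d=z['d']; cm=cam(n)
    h=cv2.cvtColor(p,cv2.COLOR_RGB2HSV); H,S,V=[h[...,i] for i in range(3)]
    for nm,m in dict(red=((H<8)|(H>172))&(S>190)&(V>90),yel=(H>22)&(H<33)&(S>180)&(V>120),blue=(H>105)&(H<125)&(S>150)&(V>90),black=(V<60)).items():
        for c,s,mm in blobs(m,25):
            P=deep(cm,d,mm)
            if len(P)<5 or P[:,0].max()>1200 or P[:,0].min()<150 or abs(P[:,1]).max()>700: continue
            print(n,nm,c.round(1),s[:4],s[4],'med',np.median(P,0).round(0),'min',np.percentile(P,2,axis=0).round(0),'max',np.percentile(P,98,axis=0).round(0))
E
python3 a.py
```

```text
top yel [325.4 221.5] [312 207  29  29] 440 med [ 570. -164.   46.] min [ 535. -206.   41.] max [ 612. -130.   52.]
top blue [219.7 115.2] [213 107  17  13] 69 med [867. 118. 120.] min [858.  95. 115.] max [890. 134. 125.]
top blue [209.  239.5] [196 235  28   9] 137 med [517. 143. 175.] min [506. 109. 135.] max [527. 181. 180.]
top black [225.1 123. ] [212 114  27  17] 219 med [859. 104.  83.] min [596.  29.  46.] max [877. 138. 767.]
top black [168.  145.3] [139 117  47  40] 402 med [802. 268.  54.] min [790. 230.  11.] max [878. 349.  88.]
top black [464.5 141. ] [429 132  59  28] 409 med [ 784. -580.  101.] min [ 725. -625.   80.] max [ 799. -471.  120.]
top black [449.6 157.2] [424 134  63  32] 344 med [ 725. -514.  103.] min [ 712. -611.   81.] max [ 792. -452.  121.]
top black [221.8 172.7] [213 166  16  11] 65 med [721. 117.  50.] min [715. 103.  45.] max [739. 145.  79.]
top black [403.2 183.9] [399 177  12  12] 70 med [ 675. -400.   28.] min [ 667. -419.    7.] max [ 695. -394.   50.]
top black [124.3 191.8] [118 186  14  13] 143 med [679. 401.  50.] min [664. 384.  38.] ma
[... 1598 characters left out ...]
black [225.8 187.5] [222 185   8   6] 37 med [504.  96. 117.] min [496.  89. 110.] max [515. 105. 122.]
scene black [290.3 263.2] [283 259  16   9] 93 med [ 568. -180.   50.] min [ 555. -191.   47.] max [ 590. -159.   60.]
scene black [182.4 388.9] [137 310  80 110] 1764 med [ 202. -687.  587.] min [ 171. -693.  539.] max [ 225. -624.  616.]
scene black [206.4 341.7] [195 323  20  39] 110 med [ 229. -654.  596.] min [ 225. -667. -644.] max [410. 171. 606.]
scene black [451.1 365.5] [445 357  13  19] 71 med [ 718. -580.   93.] min [ 714. -599.   85.] max [ 722. -562.  101.]
scene black [384.1 396. ] [304 366 146  54] 5104 med [ 624. -526.  -42.] min [ 511. -596.  -76.] max [ 748. -454.  -30.]
```

The depth puts the stop head at about (572,-172), top z about 86, which matches the expected 86. The handle is near (516,140,177). I'll move the closed gripper over the stop for a wrist look.

>>> arm_command(
  motion=[
    {"jaw":1,"xyz":[3.58,-2.66,-0.2],"rot":[0,0,0]},
    {"jaw":1,"xyz":[3.58,-2.66,-0.2],"rot":[0,0,0]},
    {"jaw":1,"xyz":[3.58,-2.66,-0.2],"rot":[0,0,0]},
    {"jaw":1,"xyz":[3.58,-2.66,-0.2],"rot":[0,0,0]},
    {"jaw":1,"xyz":[3.58,-2.66,-0.2],"rot":[0,0,0]},
    {"jaw":1,"xyz":[3.58,-2.66,-0.2],"rot":[0,0,0]},
    {"jaw":1,"xyz":[3.58,-2.66,-0.2],"rot":[0,0,0]},
    {"jaw":1,"xyz":[3.58,-2.66,-0.2],"rot":[0,0,0]},
    {"jaw":1,"xyz":[3.58,-2.66,-0.2],"rot":[0,0,0]},
    {"jaw":1,"xyz":[3.58,-2.66,-0.2],"rot":[0,0,0]},
    {"jaw":1,"xyz":[3.58,-2.66,-0.2],"rot":[0,0,0]},
    {"jaw":1,"xyz":[3.58,-2.66,-0.2],"rot":[0,0,0]},
    {"jaw":1,"xyz":[3.58,-2.66,-0.2],"rot":[0,0,0]},
    {"jaw":1,"xyz":[3.58,-2.66,-0.2],"rot":[0,0,0]},
    {"jaw":1,"xyz":[0,0,0],"rot":[0,0,0]},
    {"jaw":1,"xyz":[0,0,0],"rot":[0,0,0]},
    {"jaw":1,"xyz":[0,0,0],"rot":[0,0,0]},
  ],
)

```text
time: 1.8
tool_pos: [558.8, -172.6, 258.7]
tcp_rot: [0.993, 0.122, -0.001, -0.0]
ft_force: [0.0, -0.1, -0.1]
finger_gap: 0.2
```

```bash
cat > w.py <<'E'
import sys
from h import *
s=ctrl.observe(); p,d=snapshot('wrist'); cv2.imwrite(f"pics/{sys.argv[1]}.png",p[:,:,::-1])
np.savez(sys.argv[1]+'.npz',p=p,d=d,pos=s['tool_pos'],rot=s['tcp_rot'])
cm=cam('wrist',s); M=R.from_quat(s['tcp_rot']).as_matrix()
print('t',s['time'],'q',s['qpos'].round(3),'pos',s['tool_pos'].round(1),'rotM',M.round(3).tolist(),'gap',s['finger_gap'],'F',s['ft_force'].round(2))
h=cv2.cvtColor(p,cv2.COLOR_RGB2HSV); H,S,V=[h[...,i] for i in range(3)]
for nm,m in dict(red=((H<8)|(H>172))&(S>170)&(V>70),yel=(H>20)&(H<35)&(S>150)&(V>100),blue=(H>102)&(H<128)&(S>140)&(V>70)).items():
    for c,b,mm in blobs(m,80):
        P=deep(cm,d,mm)
        if len(P)<5: continue
        r=cv2.minAreaRect(np.argwhere(mm)[:,::-1].astype(np.float32))
        print(nm,c.round(1),b,'rect',np.round(r[0],1),np.round(r[1],1),round(r[2],1),'med',np.median(P,0).round(1),'2%',np.percentile(P,2,axis=0).round(0),'98%',np.percentile(P,98,axis=0).round(0))
E
python3 w.py w1
```

```text
t 1.8 q [-3.420e-01  7.900e-02  1.768e+00 -1.000e-03  1.296e+00  9.850e-01] pos [ 558.8 -172.6  258.7] rotM [[0.97, 0.242, -0.001], [0.242, -0.97, -0.0], [-0.001, -0.0, -1.0]] gap 0.22313901212459497 F [ 0.01 -0.06 -0.1 ]
red [286.8 170.3] [263 147  44  44 500] rect [284.5 168.5] [43. 43.] 0.0 med [ 574.7 -177.1   84.8] 2% [ 559. -190.   82.] 98% [ 594. -156.   86.]
yel [289.8 185.4] [ 235  137   97   76 1567] rect [283.7 168.1] [76.2 70.8] 23.2 med [ 551.  -191.    47.2] 2% [ 536. -211.   45.] 98% [ 598. -143.   49.]
```

View pics/w1.png

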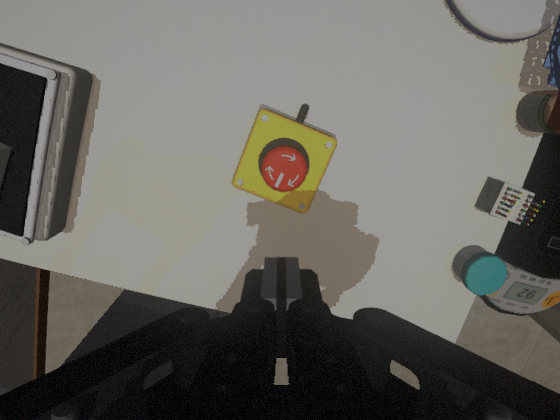

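The wrist view shows the red head at (285,168) with its arrows and white line. The box is square round it, and the closed fingers are at the bottom.

```bash
python3 - <<'E'
from h import *
z=np.load('w1.npz'); cm=cam('wrist',dict(tcp_rot=z['rot'],tool_pos=z['pos'])); M=R.from_quat(z['rot']).as_matrix()
p=z['p'];h=cv2.cvtColor(p,cv2.COLOR_RGB2HSV); H,S,V=[h[...,i] for i in range(3)]
m=((H<10)|(H>170))&(S>120)&(V>60); b=max(blobs(m),key=lambda x:x[1][4])
c=cv2.findContours(b[2].astype(np.uint8),0,1)[0][0]; (x,y),r=cv2.minEnclosingCircle(c); print(x,y,r)
X=plane(cm,[[x,y]],84)[0]; print('wrist head',X,'r mm',np.linalg.norm(plane(cm,[[x+r,y]],84)[0]-X),'tool shift',M.T@(X-z['pos']))
for n,uv in [('top',(327,221)),('scene',(291.5,254))]: print(n,plane(cam(n),[uv],84))
# yellow box centre from depth top points
ye=(H>20)&(H<35)&(S>120)&(V>70); e=[q[2] for q in blobs(ye,300)]; k=np.any(e,0)
r=cv2.minAreaRect(np.argwhere(k)[:,::-1].astype(np.float32)); print(r,plane(cm,[r[0]],50), plane(cm,cv2.boxPoints(r),50).round(0))
E
```

```text
283.8697509765625 168.0041961669922 23.216293334960938
wrist head [ 577.21805367 -172.48702608   84.        ] r mm 19.659862215417952 tool shift [ 18.10476452   4.37696216 174.70072934]
top [[ 567.22234748 -167.04627698   84.        ]]
scene [[ 571.5267376  -178.78734817   84.        ]]
((283.7452087402344, 160.896484375), (84.10578918457031, 83.55570983886719), 22.10944938659668) [[ 578.35352825 -172.35590996   50.        ]] [[ 545. -127.   50.]
 [ 621. -140.   50.]
 [ 611. -216.   50.]
 [ 532. -207.   50.]]
```

>>> arm_command(
  motion=[
    {"jaw":1,"xyz":[0.6,0.2,3.2],"rot":[0,0,0]},
    {"jaw":1,"xyz":[0.6,0.2,3.2],"rot":[0,0,0]},
    {"jaw":1,"xyz":[0.5,0,3.2],"rot":[0,0,0]},
    {"jaw":1,"xyz":[0,0,3.2],"rot":[0,0,0]},
    {"jaw":1,"xyz":[0,0,2.7],"rot":[0,0,0]},
    {"jaw":1,"xyz":[0,0,0.8],"rot":[0,0,0]},
    {"jaw":1,"xyz":[0,0,0],"rot":[0,0,0]},
    {"jaw":1,"xyz":[0,0,0],"rot":[0,0,0]},
  ],
)

```text
time: 2.65
tool_pos: [577.7, -172.9, 97.7]
tcp_rot: [0.993, 0.122, 0.001, 0.0]
ft_force: [0.1, -0.6, -0.1]
finger_gap: 0.1
```

>>> arm_command(
  motion=[
    {"jaw":1,"xyz":[0,0,0.3],"rot":[0,0,0]},
    {"jaw":1,"xyz":[0,0,0.3],"rot":[0,0,0]},
    {"jaw":1,"xyz":[0,0,0.3],"rot":[0,0,0]},
    {"jaw":1,"xyz":[0,0,0],"rot":[0,0,0]},
    {"jaw":1,"xyz":[0,0,0],"rot":[0,0,0]},
  ],
)

```text
time: 3.15
tool_pos: [577.0, -171.8, 87.3]
tcp_rot: [0.993, 0.122, -0.0, -0.0]
ft_force: [0.1, 0.1, 0.6]
finger_gap: 0.1
```

>>> arm_command(
  motion=[
    {"jaw":1,"xyz":[0,0,0.3],"rot":[0,0,0]},
    {"jaw":1,"xyz":[0,0,0.3],"rot":[0,0,0]},
    {"jaw":1,"xyz":[0,0,0.1],"rot":[0,0,0]},
    {"jaw":1,"xyz":[0,0,0],"rot":[0,0,0]},
    {"jaw":1,"xyz":[0,0,0],"rot":[0,0,0]},
  ],
)

```text
time: 3.65
tool_pos: [577.5, -172.0, 80.8]
tcp_rot: [0.993, 0.122, 0.0, 0.0]
ft_force: [0.6, 1.0, 3.7]
finger_gap: 0.2
```

>>> arm_command(
  motion=[
    {"jaw":1,"xyz":[0,0,0.2],"rot":[0,0,0]},
    {"jaw":1,"xyz":[0,0,0.15],"rot":[0,0,0]},
    {"jaw":1,"xyz":[0,0,0],"rot":[0,0,0]},
    {"jaw":1,"xyz":[0,0,0],"rot":[0,0,0]},
    {"jaw":1,"xyz":[0,0,0],"rot":[0,0,0]},
    {"jaw":1,"xyz":[0,0,0],"rot":[0,0,0]},
  ],
)

```text
time: 4.25
tool_pos: [577.8, -172.1, 79.8]
tcp_rot: [0.993, 0.122, 0.001, 0.0]
ft_force: [-5.1, 1.7, 18.2]
finger_gap: 0.0
```

18 N, so the button has bottomed out. I'll lift, open, and go down around the head.

>>> arm_command(
  motion=[
    {"jaw":1,"xyz":[0,0,-1.0],"rot":[0,0,0]},
    {"jaw":1,"xyz":[0,0,-3],"rot":[0,0,0]},
    {"jaw":0,"xyz":[0,0,-1.0],"rot":[0,0,0]},
    {"jaw":0,"xyz":[0,0,0],"rot":[0,0,0]},
    {"jaw":0,"xyz":[0,0,0],"rot":[0,0,0]},
    {"jaw":0,"xyz":[0,0,0],"rot":[0,0,0]},
    {"jaw":0,"xyz":[0,0,0],"rot":[0,0,0]},
    {"jaw":0,"xyz":[0,0,0],"rot":[0,0,0]},
    {"jaw":0,"xyz":[0,0,0],"rot":[0,0,0]},
    {"jaw":0,"xyz":[0,0,0],"rot":[0,0,0]},
  ],
)

```text
time: 5.25
tool_pos: [576.9, -171.9, 126.5]
tcp_rot: [0.993, 0.122, -0.0, -0.0]
ft_force: [1.0, -0.2, -0.3]
finger_gap: 85.1
```

```bash
python3 w.py w2
```

```text
t 5.25 q [-0.331  0.213  1.868 -0.     1.06   0.995] pos [ 576.9 -171.9  126.5] rotM [[0.97, 0.242, -0.0], [0.242, -0.97, 0.0], [-0.0, -0.0, -1.0]] gap 85.09784950232056 F [ 1.03 -0.22 -0.31]
red [279.3 239. ] [ 242  208   74   68 2883] rect [278.5 242.6] [69.5 69.8] 61.4 med [ 580.  -172.3   85.1] 2% [ 563. -190.   82.] 98% [ 594. -155.   86.]
yel [281.  208.9] [ 204  143  156  151 7925] rect [280.5 219.4] [128.4 121.2] 21.2 med [ 591.5 -169.1   47.1] 2% [ 539. -211.   44.] 98% [ 616. -134.   48.]
```

View pics/w2.png

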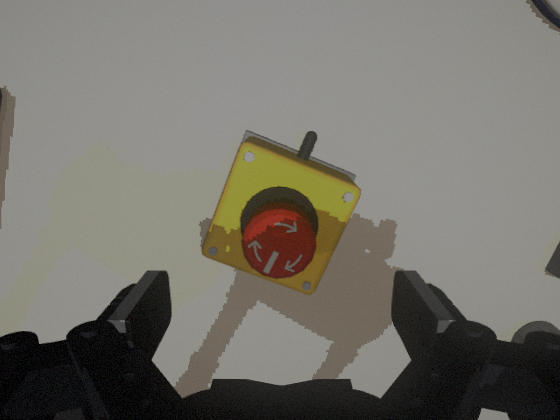

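The head at (279,242) is centred between the open fingers and still up, with its top at z about 86. I'll lower by 6.8 cm and grip.

>>> arm_command(
  motion=[
    {"jaw":0,"xyz":[0,0,2],"rot":[0,0,0]},
    {"jaw":0,"xyz":[0,0,2],"rot":[0,0,0]},
    {"jaw":0,"xyz":[0,0,1.5],"rot":[0,0,0]},
    {"jaw":0,"xyz":[0,0,1.3],"rot":[0,0,0]},
    {"jaw":0,"xyz":[0,0,0],"rot":[0,0,0]},
    {"jaw":1,"xyz":[0,0,0],"rot":[0,0,0]},
    {"jaw":1,"xyz":[0,0,0],"rot":[0,0,0]},
    {"jaw":1,"xyz":[0,0,0],"rot":[0,0,0]},
    {"jaw":1,"xyz":[0,0,0],"rot":[0,0,0]},
    {"jaw":1,"xyz":[0,0,0],"rot":[0,0,0]},
    {"jaw":1,"xyz":[0,0,0],"rot":[0,0,0]},
    {"jaw":1,"xyz":[0,0,0],"rot":[0,0,0]},
  ],
  squeeze=30,
)

```text
time: 6.5
tool_pos: [577.5, -170.7, 59.6]
tcp_rot: [0.993, 0.122, 0.001, -0.001]
ft_force: [-0.2, 5.4, 1.6]
finger_gap: 38.8
```

>>> arm_command(
  motion=[
    {"jaw":1,"xyz":[0,0,0],"rot":[0,0,0.1]},
    {"jaw":1,"xyz":[0,0,0],"rot":[0,0,0.1]},
    {"jaw":1,"xyz":[0,0,0],"rot":[0,0,0.1]},
    {"jaw":1,"xyz":[0,0,0],"rot":[0,0,0.1]},
    {"jaw":1,"xyz":[0,0,0],"rot":[0,0,0.1]},
    {"jaw":1,"xyz":[0,0,0],"rot":[0,0,0.1]},
    {"jaw":1,"xyz":[0,0,0],"rot":[0,0,0.1]},
    {"jaw":1,"xyz":[0,0,0],"rot":[0,0,0.1]},
    {"jaw":1,"xyz":[0,0,0],"rot":[0,0,0.05]},
    {"jaw":1,"xyz":[0,0,0],"rot":[0,0,0.05]},
    {"jaw":1,"xyz":[0,0,0],"rot":[0,0,0]},
    {"jaw":1,"xyz":[0,0,0],"rot":[0,0,0]},
    {"jaw":1,"xyz":[0,0,0],"rot":[0,0,0]},
  ],
)

```text
time: 7.8
tool_pos: [577.0, -172.7, 59.2]
tcp_rot: [0.947, -0.321, 0.0, 0.001]
ft_force: [-2.8, -3.3, 2.3]
finger_gap: 38.5
```

```bash
python3 -c "
from station import ctrl
s=ctrl.observe();print(s['qpos'],s['torque'],s['ft_force'],s['tcp_rot'],s['joint_efforts'])"
```

```text
[-3.31414146e-01  2.88546205e-01  1.91457899e+00 -1.52798551e-03
  9.38045306e-01  1.89438258e+00] [-0.84871941  0.58156604 -0.00444512] [-2.78147899 -3.27175261  2.33176544] [ 9.46994424e-01 -3.21249338e-01  2.08663479e-04  6.17003300e-04] [ 2.84276761e+00 -4.61957753e+01 -3.10027885e+01  1.48476172e+00
 -5.09520974e-01 -1.11908108e-02]
```

>>> arm_command(
  motion=[
    {"jaw":1,"xyz":[0,0,-0.1],"rot":[0,0,0.05]},
    {"jaw":1,"xyz":[0,0,-0.1],"rot":[0,0,0.05]},
    {"jaw":1,"xyz":[0,0,0],"rot":[0,0,0.05]},
    {"jaw":1,"xyz":[0,0,0],"rot":[0,0,0]},
    {"jaw":1,"xyz":[0,0,0],"rot":[0,0,0]},
    {"jaw":1,"xyz":[0,0,0],"rot":[0,0,0]},
  ],
)

```text
time: 8.4
tool_pos: [577.7, -173.7, 61.2]
tcp_rot: [0.921, -0.39, 0.001, 0.001]
ft_force: [-1.4, -7.3, 0.2]
finger_gap: 38.8
```

```bash
python3 -c "
from station import ctrl
s=ctrl.observe();print(s['qpos'],s['torque'],s['ft_force'],s['tcp_rot'],s['joint_efforts'])"
```

```text
[-0.33177538  0.28656293  1.91271248 -0.00352982  0.93971886  2.04290237] [-1.1647459   0.29003343  0.74450654] [-1.44718886 -7.33928125  0.23602481] [ 0.92070795 -0.39024755  0.00139599  0.00133173] [  3.71201836 -46.55769467 -30.08947849   2.48292401   0.33334281
   0.76464901]
```

Moment about z is 0.74 Nm, so the head is at its end stop. I'll release, rise and look.

>>> arm_command(
  motion=[
    {"jaw":0,"xyz":[0,0,0],"rot":[0,0,0]},
    {"jaw":0,"xyz":[0,0,0],"rot":[0,0,0]},
    {"jaw":0,"xyz":[0,0,0],"rot":[0,0,0]},
    {"jaw":0,"xyz":[0,0,0],"rot":[0,0,0]},
    {"jaw":0,"xyz":[0,0,0],"rot":[0,0,0]},
    {"jaw":0,"xyz":[0,0,-2],"rot":[0,0,0]},
    {"jaw":0,"xyz":[0,0,-4],"rot":[0,0,0]},
    {"jaw":0,"xyz":[0,0,-4.5],"rot":[0,0,0]},
    {"jaw":0,"xyz":[0,0,-4.5],"rot":[0,0,0]},
    {"jaw":0,"xyz":[0,0,0],"rot":[0,0,0]},
    {"jaw":0,"xyz":[0,0,0],"rot":[0,0,0]},
  ],
)

```text
time: 9.5
tool_pos: [578.3, -172.1, 213.0]
tcp_rot: [0.92, -0.392, 0.002, -0.0]
ft_force: [-0.8, -1.0, 0.3]
finger_gap: 85.6
```

```bash
python3 w.py w3
```

```text
t 9.5 q [-0.331  0.139  1.787  0.     1.211  2.045] pos [ 578.3 -172.1  213. ] rotM [[0.693, -0.721, 0.004], [-0.721, -0.693, -0.001], [0.004, -0.002, -1.0]] gap 85.56746075401082 F [-0.85 -0.95  0.35]
red [287.5 199.9] [260 180  50  50 951] rect [286.7 201.7] [44.9 41.5] 54.5 med [ 577.1 -178.5   85.1] 2% [ 562. -190.   82.] 98% [ 592. -163.   86.]
yel [285.7 189.7] [ 221  131  124  121 4407] rect [282.7 192.7] [91.6 93.4] 53.1 med [ 580.2 -182.8   47.1] 2% [ 538. -212.   45.] 98% [ 615. -135.   49.]
```

View pics/w3.png

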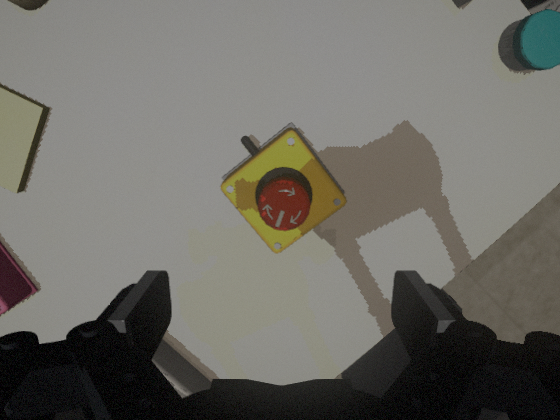

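The camera turned 60° with the head and the marks sit unchanged in the image at (285,203), so the head turned by about 1.0. Its top is at z 86, so it is up. Now I'll turn the wrist back and go to the carrier.

>>> arm_command(
  motion=[
    {"jaw":0,"xyz":[0,0,-2],"rot":[0,0,-0.14]},
    {"jaw":0,"xyz":[0,0,-2],"rot":[0,0,-0.14]},
    {"jaw":0,"xyz":[0,0,-2],"rot":[0,0,-0.14]},
    {"jaw":0,"xyz":[0,0,0],"rot":[0,0,-0.14]},
    {"jaw":0,"xyz":[0,0,0],"rot":[0,0,-0.14]},
    {"jaw":0,"xyz":[0,0,0],"rot":[0,0,-0.14]},
    {"jaw":0,"xyz":[0,0,0],"rot":[0,0,-0.14]},
    {"jaw":0,"xyz":[0,0,0],"rot":[0,0,-0.14]},
    {"jaw":0,"xyz":[0,0,0],"rot":[0,0,-0.14]},
    {"jaw":0,"xyz":[0,0,0],"rot":[0,0,-0.14]},
    {"jaw":0,"xyz":[0,0,0],"rot":[0,0,-0.14]},
    {"jaw":0,"xyz":[0,0,0],"rot":[0,0,-0.14]},
    {"jaw":0,"xyz":[0,0,0],"rot":[0,0,-0.14]},
    {"jaw":0,"xyz":[0,0,0],"rot":[0,0,-0.14]},
    {"jaw":0,"xyz":[0,0,0],"rot":[0,0,-0.14]},
    {"jaw":0,"xyz":[0,0,0],"rot":[0,0,-0.14]},
    {"jaw":0,"xyz":[0,0,0],"rot":[0,0,-0.13]},
    {"jaw":0,"xyz":[0,0,0],"rot":[0,0,0]},
  ],
)

```text
time: 11.35
tool_pos: [575.8, -171.4, 267.9]
tcp_rot: [0.709, 0.705, -0.001, -0.002]
ft_force: [0.2, 0.8, 0.1]
finger_gap: 85.4
```

>>> arm_command(
  motion=[
    {"jaw":0,"xyz":[4.45,-0.88,0],"rot":[0,0,0]},
    {"jaw":0,"xyz":[4.45,-0.88,0],"rot":[0,0,0]},
    {"jaw":0,"xyz":[4.45,-0.88,0],"rot":[0,0,0]},
    {"jaw":0,"xyz":[4.45,-0.88,0],"rot":[0,0,0]},
    {"jaw":0,"xyz":[4.45,-0.88,0],"rot":[0,0,0]},
    {"jaw":0,"xyz":[4.45,-0.88,0],"rot":[0,0,0]},
    {"jaw":0,"xyz":[4.45,-0.88,0],"rot":[0,0,0]},
    {"jaw":0,"xyz":[0,0,0],"rot":[0,0,0]},
    {"jaw":0,"xyz":[0,0,0],"rot":[0,0,0]},
  ],
)

```text
time: 12.25
tool_pos: [516.4, 140.8, 269.4]
tcp_rot: [0.709, 0.705, -0.001, -0.0]
ft_force: [1.2, -0.2, -0.0]
finger_gap: 85.3
```

```bash
python3 w.py w4
```

```text
t 12.25 q [ 0.22  -0.022  1.852 -0.     1.314  0.226] pos [516.4 140.8 269.4] rotM [[0.005, 1.0, -0.002], [1.0, -0.005, -0.001], [-0.001, -0.002, -1.0]] gap 85.30781450213256 F [ 1.24 -0.2  -0.03]
blue [293.1 152.7] [283 143  21  19 286] rect [292.9 152.1] [19.9 17.4] 9.5 med [526.1 174.3 136.8] 2% [520. 169. 135.] 98% [533. 180. 138.]
blue [288.  195.2] [ 273  166   30   72 1008] rect [286.3 201.3] [19.2 72.8] 14.0 med [521.8 152.8 175.8] 2% [514. 127. 173.] 98% [529. 170. 177.]
```

View pics/w4.png

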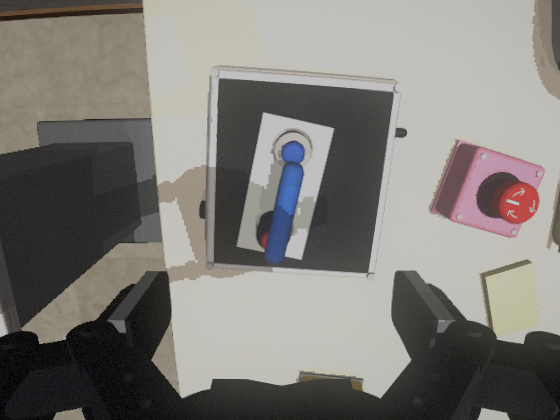

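The handle runs from about (292,165) to (276,258), the blue bottle cap is at (293,152), and the red one is partly under the bar at (265,240). I'll fit the bar, including its shadowed part.

```bash
cat > hd.py <<'E'
import sys
from h import *
z=np.load(sys.argv[1]+'.npz'); cm=cam('wrist',dict(tcp_rot=z['rot'],tool_pos=z['pos'])); M=R.from_quat(z['rot']).as_matrix()
p=z['p'];d=z['d'];h=cv2.cvtColor(p,cv2.COLOR_RGB2HSV); H,S,V=[h[...,i] for i in range(3)]
m=(H>100)&(H<130)&(S>110)&(V>30)&(d>0); v,u=np.nonzero(m)
P=deep(cm,d,m); k=(P[:,2]>168)&(P[:,2]<185); uv=np.c_[u,v][k]; P=P[k]
r=cv2.minAreaRect(uv.astype(np.float32)); print(r,'z',np.median(P[:,2]))
Q=plane(cm,uv,177)[:,:2]; (c,wh,a)=cv2.minAreaRect(Q.astype(np.float32)); b=cv2.boxPoints((c,wh,a)); print('rect mm',c,wh)
e=[b[1]-b[0],b[2]-b[1]]; e=max(e,key=np.linalg.norm); e=e*np.sign(e[1]); n=-np.array([-e[1],e[0]])/np.linalg.norm(e)
print('bar yaw from +y (ccw deg)',np.degrees(np.arctan2(-e[0],e[1])))
yt=M[:2,1]; n=n if n@yt>0 else -n
ang=np.arctan2(yt[0]*n[1]-yt[1]*n[0],yt@n); print('ccw needed rad',ang,'=> rot z',-ang)
X=np.array([c[0],c[1],167]); print('shift tool (before turn) mm',M.T@(X-z['pos']))
n=np.load('top0.npz')
# shaker mat corners
mm=(V<75)&(d>0); v,u=np.nonzero(mm);P=deep(cm,d,mm);k=abs(P[:,2]-70)<5
print('mat',cv2.minAreaRect(P[k][:,:2].astype(np.float32)))
E
python3 hd.py w4
```

```text
((283.5112609863281, 212.61798095703125), (20.31230926513672, 99.9125747680664), 12.994616508483887) z 175.6391675341097
rect mm (518.5010986328125, 139.58082580566406) (67.25336456298828, 12.998040199279785)
bar yaw from +y (ccw deg) -12.964627
ccw needed rad -0.2208662016541094 => rot z 0.2208662016541094
shift tool (before turn) mm [ -1.10475012   2.34726865 102.38644031]
mat ((588.0326538085938, 134.85313415527344), (172.71627807617188, 263.6961669921875), 85.51323699951172)
```

The bar measures 67 x 13 mm at z about 176, against an expected 70 x 14 with its top at 177, which agrees. I'll turn +0.22, shift by 0.2 cm and descend 11.9 cm.

>>> arm_command(
  motion=[
    {"jaw":0,"xyz":[-0.1,0.2,1],"rot":[0,0,0]},
    {"jaw":0,"xyz":[0,0,2],"rot":[0,0,0.11]},
    {"jaw":0,"xyz":[0,0,2],"rot":[0,0,0.11]},
    {"jaw":0,"xyz":[0,0,1],"rot":[0,0,0]},
    {"jaw":0,"xyz":[0,0,0],"rot":[0,0,0]},
    {"jaw":0,"xyz":[0,0,0],"rot":[0,0,0]},
  ],
)

```text
time: 12.9
tool_pos: [519.7, 138.3, 210.8]
tcp_rot: [0.782, 0.623, -0.0, -0.0]
ft_force: [0.3, 0.2, 0.8]
finger_gap: 85.6
```

```bash
python3 w.py w5; python3 hd.py w5
```

```text
t 12.9 q [ 0.214  0.019  1.921 -0.     1.203  0.44 ] pos [519.7 138.3 210.8] rotM [[0.224, 0.975, -0.0], [0.975, -0.224, -0.0], [-0.0, -0.0, -1.0]] gap 85.55301850893724 F [0.26 0.23 0.83]
red [553.6 148.1] [545 137  15  24 145] rect [552.  148.5] [23. 14.] 90.0 med [726.5 132.1  84.3] 2% [720. 125.  82.] 98% [731. 138.  86.]
blue [274.9 160.9] [264 151  23  21 252] rect [275.  160.8] [22.3 19.3] 4.8 med [525.7 174.6 136.9] 2% [520. 169. 136.] 98% [532. 180. 138.]
blue [276.5 202.1] [264 180  25  46 892] rect [276.  202.5] [45. 24.] 90.0 med [524.  159.9 175.7] 2% [518. 149. 174.] 98% [529. 170. 177.]
blue [276.5 254.8] [267 241  20  28 201] rect [275.3 253.7] [16.1 29.4] 12.5 med [517.4 133.6 176.2] 2% [513. 127. 175.] 98% [523. 139. 178.]
((276.0, 239.5), (125.0, 26.0), 90.0) z 175.67485417345392
rect mm (519.1128540039062, 140.04092407226562) (66.0903549194336, 12.459280967712402)
bar yaw from +y (ccw deg) -12.640245
ccw needed rad 0.0051183007328951405 => rot z -0.0051183007328951405
shift tool (before turn) mm [ 1.62046573 -0.91763853 43.80959304]
mat ((595.0678100585938, 133.43673706054688), (172.14202880859375, 277.8766784667969), 85.54287719726562)
```

View pics/w5.png

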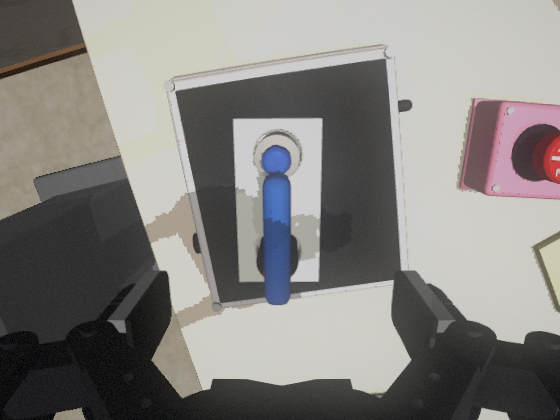

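The bar at (276,240) now lies square between the fingers. I'll go down 6 cm and grip.

>>> arm_command(
  motion=[
    {"jaw":0,"xyz":[0.15,-0.1,1.5],"rot":[0,0,0]},
    {"jaw":0,"xyz":[0,0,1.5],"rot":[0,0,0]},
    {"jaw":0,"xyz":[0,0,1.5],"rot":[0,0,0]},
    {"jaw":0,"xyz":[0,0,1.5],"rot":[0,0,0]},
    {"jaw":0,"xyz":[0,0,0],"rot":[0,0,0]},
    {"jaw":1,"xyz":[0,0,0],"rot":[0,0,0]},
    {"jaw":1,"xyz":[0,0,0],"rot":[0,0,0]},
    {"jaw":1,"xyz":[0,0,0],"rot":[0,0,0]},
    {"jaw":1,"xyz":[0,0,0],"rot":[0,0,0]},
    {"jaw":1,"xyz":[0,0,0],"rot":[0,0,0]},
    {"jaw":1,"xyz":[0,0,0],"rot":[0,0,0]},
    {"jaw":1,"xyz":[0,0,0],"rot":[0,0,0]},
    {"jaw":1,"xyz":[0,0,0],"rot":[0,0,0]},
    {"jaw":1,"xyz":[0,0,0],"rot":[0,0,0]},
  ],
  squeeze=60,
)

```text
time: 14.35
tool_pos: [518.8, 140.9, 151.4]
tcp_rot: [0.782, 0.623, 0.0, -0.0]
ft_force: [-3.3, 0.5, 5.8]
finger_gap: 12.6
```

>>> arm_command(
  motion=[
    {"jaw":1,"xyz":[0,0,-0.3],"rot":[0,0,0]},
    {"jaw":1,"xyz":[0,0,-0.4],"rot":[0,0,0]},
    {"jaw":1,"xyz":[0,0,-0.6],"rot":[0,0,0]},
    {"jaw":1,"xyz":[0,0,-0.7],"rot":[0,0,0]},
    {"jaw":1,"xyz":[0,0,-0.7],"rot":[0,0,0]},
    {"jaw":1,"xyz":[0,0,-0.7],"rot":[0,0,0]},
    {"jaw":1,"xyz":[0,0,-0.7],"rot":[0,0,0]},
    {"jaw":1,"xyz":[0,0,-0.7],"rot":[0,0,0]},
    {"jaw":1,"xyz":[0,0,-0.7],"rot":[0,0,0]},
    {"jaw":1,"xyz":[0,0,-0.7],"rot":[0,0,0]},
    {"jaw":1,"xyz":[0,0,-0.7],"rot":[0,0,0]},
    {"jaw":1,"xyz":[0,0,-0.7],"rot":[0,0,0]},
    {"jaw":1,"xyz":[0,0,-0.7],"rot":[0,0,0]},
    {"jaw":1,"xyz":[0,0,-0.7],"rot":[0,0,0]},
    {"jaw":1,"xyz":[0,0,-0.5],"rot":[0,0,0]},
    {"jaw":1,"xyz":[0,0,-0.4],"rot":[0,0,0]},
    {"jaw":1,"xyz":[0,0,-0.2],"rot":[0,0,0]},
    {"jaw":1,"xyz":[0,0,0],"rot":[0,0,0]},
    {"jaw":1,"xyz":[0,0,0],"rot":[0,0,0]},
    {"jaw":1,"xyz":[0,0,0],"rot":[0,0,0]},
  ],
)

```text
time: 16.35
tool_pos: [518.4, 140.6, 251.3]
tcp_rot: [0.782, 0.623, -0.0, -0.0]
ft_force: [0.4, -0.3, -4.4]
finger_gap: 13.2
```

>>> arm_command(
  motion=[
    {"jaw":1,"xyz":[0,0,0],"rot":[0,0,0]},
    {"jaw":1,"xyz":[0,0,0],"rot":[0,0,0]},
    {"jaw":1,"xyz":[0,0,0],"rot":[0,0,0]},
    {"jaw":1,"xyz":[0,0,0],"rot":[0,0,0]},
    {"jaw":1,"xyz":[0,0,0],"rot":[0,0,0]},
    {"jaw":1,"xyz":[0,0,0],"rot":[0,0,0]},
    {"jaw":1,"xyz":[0,0,0],"rot":[0,0,0]},
    {"jaw":1,"xyz":[0,0,0],"rot":[0,0,0]},
  ],
)

```text
time: 17.15
tool_pos: [518.7, 140.7, 251.8]
tcp_rot: [0.782, 0.623, 0.0, -0.0]
ft_force: [-1.2, 0.2, -3.5]
finger_gap: 12.8
```

```bash
python3 w.py w6; python3 - <<'E'
from h import *
from station import ctrl
s=ctrl.observe(); print(s['torque'].round(2))
for n in ['scene','top']:
    p,d=snapshot(n); np.savez(n+'6.npz',p=p,d=d); q=p[90:260,120:400] if n=='scene' else p[140:310,150:400]
    cv2.imwrite(f'pics/{n}6.png',cv2.resize(q,None,fx=2.8,fy=2.8,interpolation=cv2.INTER_CUBIC)[:,:,::-1])
E
```

```text
t 17.15 q [ 0.219 -0.01   1.873  0.     1.279  0.445] pos [518.7 140.7 251.8] rotM [[0.224, 0.975, 0.0], [0.975, -0.224, 0.0], [0.0, 0.0, -1.0]] gap 12.81951150750236 F [-1.25  0.16 -3.53]
blue [278.7 187.7] [264 173  30  28 333] rect [278.4 186.3] [28.9 26.6] 4.1 med [526.7 173.4 237.5] 2% [521. 168. 236.] 98% [532. 179. 239.]
blue [280.9 303.2] [ 263  219   37  167 5537] rect [281. 302.] [166.  36.] 90.0 med [520.1 140.9 276.1] 2% [509. 109. 273.] 98% [530. 169. 278.]
[ 0.03 -0.04 -0.02]
```

View pics/w6.png

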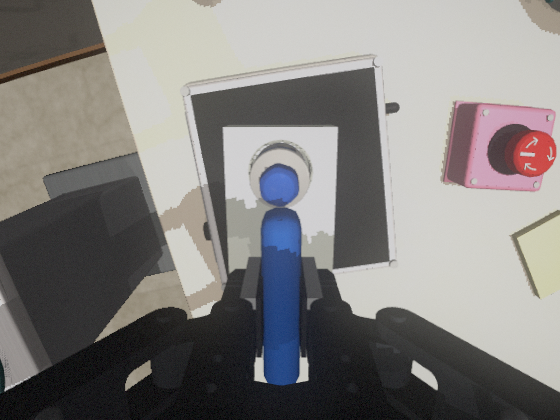

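View pics/scene6.png

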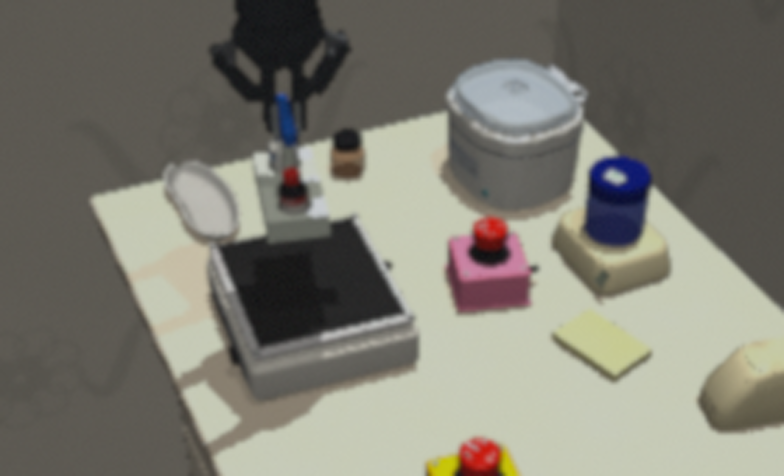

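View pics/top6.png

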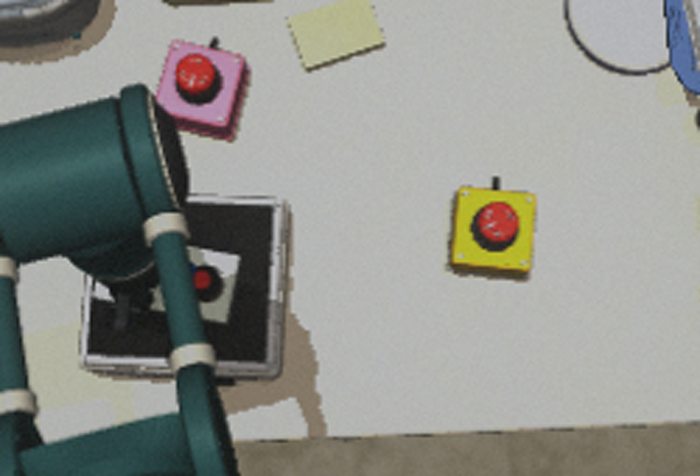

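The carrier hangs level: bar ends are at z 273–278 and the blue cap rose 100.7 mm. Both bottles are seated and the shadow falls on the mat. The stop head is up. Handing in.

```bash
python3 -c "
from station import ctrl
s=ctrl.observe();print(s['time'],abs(s['qd']).max(),s['finger_gap']);print(ctrl.hand_in())"
```

```text
17.3 0.009219152251570214 12.322500183247074
the job is handed in; nothing more can be done
None
```

I did every step in order and handed the job in at 17.3 s; the hand-in gives no verdict, so these are my own readings:

- **Press:** I pushed the mushroom stop down with the closed fingers until it bottomed out, at 18 N.
- **Spring back:** After release, the head's top was back at about z 86 mm, its height when up.
- **Turn:** I gripped the head by its round side and turned it 1.05 rad clockwise, until a 0.74 Nm moment showed the end stop. The marks' positions in the wrist picture also fit a turn of about 1 rad.
- **Lift:** I gripped the blue handle at 60 N and lifted the carrier straight up 10 cm.

**Last checks:**
- The handle centre is at about z 267 mm, so the underside is about 10 cm above the platform.
- The carrier is within about 2 cm of the shaker's centre, estimated roughly from the mat's extent. It looked level and was not moving.
- The fingers read a 12–13 mm opening on the 14 mm bar.
- Both bottles look seated in their pockets. The blue cap's rise of 100.7 mm was measured; the red one I could only see in the scene and top pictures.
- I did not touch any of the bystanders or the pink look-alike, but I did not measure their positions again at the end.

The top and scene cameras put the stop head up to about 11 mm from the wrist camera's position, from pixels read by eye. I used the wrist reading, and the press and grip then worked with it.

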